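Clear the fallen bottle and open the sample case

TASK

A reagent bottle has fallen over on the closed lid of the sample case. Stand it upright with its whole foot on the white pad, setting it down gently without dropping it, and only then swing the case's lid up until it stands upright or leans further back, and let go. Leave the tube rack, the beaker and the dish where they are.

Things in the scene. Friction and masses are not known exactly. Their poses are not given: they have to be found in the camera images.
- bottle: loose square amber bottle, white label, blue cap, about 0.2 kg. Body 46 x 46 mm, 88 mm long, then neck and cap 33 mm across; 121 mm in all. Origin: centre of its foot; z runs from foot to cap, x and y are normal to the flat sides. It starts lying on a flat side on the lid, axis 23 mm above the lid, cap roughly towards the robot (within 55 degrees), perhaps overhanging the lid's front.
- case: fixed grey case, 180 mm (its x, front to back) x 220 mm (y) x 85 mm high, with a blue hinged lid 10 mm thick (upper face 95.5 mm above the bench). Origin: centre of its underside. Its front, with the lid's tab, faces -x, towards the robot; the hinge runs along the far (+x) top edge, parallel to y.
- lid (a joint): opening angle of the lid in rad: 0 closed, 1.57 upright, stop at 1.9. Its front edge swings up and over to the far side; the hinge is stiff: the lid stays where it is left (about 3 N at the tab to move it).
- lid_tab (a point): grip point on the blue tab that sticks out level from the middle of the lid's front edge: tab 30 mm wide (along the case's y), 10 mm thick, 36 mm long. The point is mid-width, mid-thickness, 25 mm out from the lid's edge, 205 mm from the hinge line; axes are the lid's (x towards the hinge, z out of its upper face). Below the tab is 85 mm of free air.
- lid_hinge (a point): point on the hinge line at the middle of the lid's far edge, at the level of the lid's underside (85.5 mm above the bench); axes as the lid's.
- pad: fixed thin white square pad on the bench, 140 x 140 mm, 4 mm thick, left or right of the case. Origin: centre of its underside; x and y along its edges.
- rack: blue tube rack with white-capped tubes, 170 (x) x 85 (y) x 48 mm, caps reaching 62 mm; origin centre of its underside. On the other side of the case from the pad. Leave alone.
- beaker: glass beaker, 64 mm across, 75 mm high; origin centre of its underside. Leave alone.
- dish: flat round culture dish with orange top, 90 mm across, 14 mm high; origin centre of its underside. Leave alone.
There are look-alikes about, which are no part of the job. There is more than one size of the bottle; the job needs the largest.

How it is judged (in metres and radians):
On the way, in this order (a step that is already met when the one before it is completed fails the run):
1. the bottle stands upright on the pad, let go, while the lid is still closed (angle between bottle's own z axis and vertical below 0.12 rad and z of bottle in the frame of pad between -0.004 and 0.01 m and x of bottle in the frame of pad between -0.05 and 0.05 m and y of bottle in the frame of pad between -0.05 and 0.05 m and contact force between bottle and the fingers below 0.1 N and value of joint lid below 0.1 rad), for 0.3 s.
2. the lid is swung up to upright or further (value of joint lid above 1.4 rad), for 0.2 s.
At the end, for the whole second after the job is handed in: The bottle stands upright (within 7 degrees) and at rest on the pad, the centre of its foot at most 50 mm from the pad's centre along each of the pad's edges, let go; the lid is open past 1.4 rad (80 degrees) and at rest (angle between bottle's own z axis and vertical below 0.12 rad and z of bottle in the frame of pad between -0.004 and 0.01 m and x of bottle in the frame of pad between -0.05 and 0.05 m and y of bottle in the frame of pad between -0.05 and 0.05 m and contact force between bottle and the fingers below 0.1 N and value of joint lid above 1.4 rad and linear speed of bottle below 0.02 m/s and velocity of joint lid between -0.05 and 0.05 rad/s); the robot touches nothing.
It fails at once if the bottle is dropped or knocked: it moves faster than 0.5 m/s while the fingers do not touch it (contact force between bottle and the fingers below 0.1 N and linear speed of bottle above 0.5 m/s).
It fails at once if the tube rack is moved by more than 30 mm (distance of rack from where it was at the start of the episode above 0.03 m).
It fails at once if the beaker is moved by more than 30 mm (distance of beaker from where it was at the start of the episode above 0.03 m).
It fails at once if the dish is moved by more than 30 mm (distance of dish from where it was at the start of the episode above 0.03 m).
It also fails if it takes over 64 s, if anything falls off the work surface, if the arm or the gripper's body presses on something with over 40 N, if the wrist force passes 120 N, or if a joint passes its speed limit or range.

ROBOT

A 6-joint arm with a two-finger parallel gripper is mounted at the origin on the work surface. World frame = base frame: x ahead of the robot, y to its left, z up, the work surface at z = 0. Lengths are in mm, angles in rad, forces in N, time in s.
With the tool pointing down it reaches from about 275 to 750 mm from the base axis. Payload 10.2 kg.
Tool frame: the origin (TCP) lies between the finger pads; the fingertips stand 25 mm ahead of it and the grasp point (between the pads) lies 6 mm ahead of it; z points along the fingers, y is the line along which they close (so a half turn about z gives the same grasp; the last joint's range is limited). The gripper opens to 85 mm and grips with 20 to 120 N. Pads are 22 mm wide; open, the fingers measure 114 mm over their backs; the gripper's body (76 mm by 85 mm) begins 54 mm behind the grasp point. The pads swing forward as they close: fully open they stand 13 mm farther back than shut.
Start: joints at [0.995, 0.313, 1.498, -0, 1.331, -0.223], TCP at [181.414, 492.666, 256.294] pointing down, gripper open.
Joint ranges: [-2.94, 2.94], [-0.97, 2.17], [0.19, 2.56], [-1.23, 4.37], [0.02, 3.11], [-2.88, 2.88]. Speed limits (rad/s): [2.39, 2.39, 3.01, 3.14, 3.14, 3.14].

INTERFACE

Orientations are given as a unit quaternion [w, x, y, z].
In Python, from rig import ctrl, eyes, finish_job gives the robot as it stands.
- The arm moves only by the tool step_arm, never from a script. Its argument "increments" is a list of rows, each an object of numbers: "dx", "dy", "dz": the shift along the tool's x, y, z in units of 25 mm (1.0 is 25 mm); "wx", "wy", "wz": the turn, a rotation vector about the tool's x, y, z in units of 6 degrees (1.0 is 6 degrees). A call has 1 to 5 rows; each row shifts and turns the commanded pose from where the row before left it, along the tool's axes as they then stand; what a row does not reach is not made up. A row lasts 1/10 s, in which the tool goes at most 50 mm and 8.59 degrees, less where a joint would pass 70% of its speed; a pose out of reach is approached as far as the arm can. A call is refused whole if a number of a shift passes 1 or a number of a turn 1, either way. A call with a gripper value outside its range is refused whole. "fingers" is the finger opening in mm, from 0 to 85.4, set as the call begins (left out, the last holds). The fingers move at their own pace and stop on an object; "squeeze" is the grip in N (left out, the last holds). Time passes only in rows, so rows that do not move let the fingers close. It gives the time, the measured TCP pose, the force, the opening and the grip force at its end, in the units of the state.
- ctrl.sense(): the state, without advancing time (a new reading comes with each control period).
- eyes.capture(name): name is "side" or "top" or "wrist"; returns a dict with "frame" (400x640x3 uint8, blue, green, red), "fx", "fy", "cx", "cy" (pixels), "R" (3x3) and "t" (3): a world point X has camera coordinates R X + t; the wrist camera has in their place "tool_from_camera" (4x4, takes a point from camera to tool coordinates, whose origin is the TCP and whose axes are the flange's). Camera axes: x right, y down, z forward; pixel columns grow to the right and rows downward; lengths in mm; the calibration is good to about 2 mm. A picture is of the moment at which its call begins: read the wrist's pose just before it. There is no depth.
- finish_job(): hands the job in; it is judged then, once.
Trained networks look in the newest picture that a camera, given by its name, has taken for a name from the list of things; names that differ only in an ending like _2 or _b are one class to them, and where a whole thing is asked for, a point or a joint stands for the part that bears it (a point fixed in the world has none). Each returns a list of dicts, best first, with "p" (0 to 1); they miss things now and then, are a little off and sometimes report something else, mostly with a low value. They report only what shows in the picture. A call takes as long as a camera call. They do not tell look-alikes from the thing itself.
- eyes.cut_out(camera, label): "mask" (400x640 bool, what is visible of it).
- eyes.landmark_of(camera, label): "point" ([x, y, z] in mm, in the coordinates of the camera as it stood for that picture, good to about 4 mm: a listed point, or the origin of a listed thing).
The state is a dict: "time_s": time; "joints": joint angles; "dq": joint speeds; "tau": joint torques, N m; "eef_pos": TCP position; "ee_rot": TCP orientation; "force": force on the tool from outside, world axes, zero at the start; "wrist_torque": the same for the moment, N m; "grip_width": opening from 0.0 (shut) to 1.0 (fully open); "grip_force": force on a finger pad.
Only numpy, scipy, OpenCV 4.12 (cv2) and the standard library are available. Lean on these libraries where they do the work, as an engineer would, in place of code of your own. Each camera call takes 0.05 s, during which the arm holds its last target. There are 200 camera calls.

## Working session

There is one attempt and no reset: what is moved stays moved. The work goes in short steps, Python scripts to look and compute and a tool call to move; the robot and the scene stay as the last step left them, time stands still between calls to the robot, and variables do not carry over. Pictures are saved under pics/ and viewed, at most 10 in all, crops included, and the job is handed in when it is done.

Besides the shell and the picture viewer there is one more tool, called by a JSON object that holds its "op" and its "data", one argument or row to a line. step_arm: Moves the arm, as the interface text tells. Its arguments: {"type":"object","properties":{"increments":{"type":"array"},"fingers":{"type":"number"},"squeeze":{"type":"number"}},"required":["increments"]}

```bash
mkdir -p pics
cat > h.py <<'E'
import numpy as np, cv2
from scipy.spatial.transform import Rotation as Ro
from rig import ctrl, eyes, finish_job
def w(cam,c,p):
    p=np.array(p,float)
    if cam=='wrist':
        s=ctrl.sense(); q=s['ee_rot']; R=Ro.from_quat([q[1],q[2],q[3],q[0]]).as_matrix()
        T=np.array(c['tool_from_camera']); return R@(T[:3,:3]@p+T[:3,3])+s['eef_pos']
    return np.array(c['R']).T@(p-np.array(c['t']))
def find(cam,labels):
    c=eyes.capture(cam)
    for l in labels:
        for d in eyes.landmark_of(cam,l)[:4]:
            print(cam,l,round(d['p'],2),np.round(w(cam,c,d['point']),0))
    return c
E
python3 - <<'E'
from h import *
for cam in ['top','side']:
    c=find(cam,['bottle','case','lid_tab','lid_hinge','pad','rack','beaker','dish'])
    cv2.imwrite(f'pics/{cam}0.png',c['frame'])
    for d in eyes.cut_out(cam,'bottle'):
        m=d['mask']; ys,xs=np.nonzero(m); print('mask',d['p'],xs.min(),xs.max(),ys.min(),ys.max(),m.sum())
print(ctrl.sense())
E
```

```text
top bottle 0.97 [792. 112.  21.]
top bottle 0.85 [731. -60.  13.]
top bottle 0.84 [620.  13. 120.]
top bottle 0.15 [ 483. -306.    1.]
top case 0.72 [576.  -1.  -1.]
top lid_hinge 0.94 [666.   7.  88.]
top pad 0.89 [ 482. -308.    2.]
top pad 0.2 [662.   7.  87.]
top rack 0.72 [571. 279.   3.]
top rack 0.5 [461.  -2.  88.]
top beaker 0.8 [ 743. -288.    2.]
top dish 0.73 [760. 259.  -2.]
mask 0.91 321 352 144 170 452
mask 0.68 283 326 199 253 1105
mask 0.6 262 287 140 173 469
side bottle 0.93 [791. 110.  18.]
side bottle 0.89 [619.  13. 119.]
side bottle 0.7 [734. -64.  19.]
side case 0.59 [578.   2.   1.]
side case 0.35 [765. 257.   0.]
side lid_tab 0.68 [460.  -9.  91.]
side lid_hinge 0.98 [666.  10.  84.]
side pad 0.96 [ 477. -312.    3.]
side rack 0.66 [568. 282.  -1.]
side rack 0.61 [ 742. -288.    4.]
side beaker 0.63 [ 742. -285.    3.]
side beaker 0.21 [665.  11.  86.]
side dish 0.56 [761. 258.  -1.]
mask 0.84 265 301 176 199 565
mask 0.76 311 352 189 248 1503
{'time_s': 1.0, 'joints': array([ 9.94611496e-01,  3.12881218e-01,  1.49769198e+00,  2.19180602e-05,
        1.33100289e+00, -2.23419515e-01]), 'dq': array([ 0.000208  , -0.00060421,  0.00119599,  0.00155028,  0.00114234,
       -0.00077394]), 'tau': array([ 1.58630486e-03, -4.12174845e+01, -2.59894466e+01, -1.73275166e-04,
        5.37447740e-04, -3.53167445e-05]), 'eef_pos': array([181.40538004, 492.67210323, 256.306814  ]), 'ee_rot': array([-6.58153518e-06,  1.75472073e-01,  9.84484409e-01,  1.17742907e-05]), 'force': array([-0.0603283 , -0.42169346,  0.69868015]), 'wrist_torque': array([-0.05422746, -0.04848093, -0.00647822]), 'grip_force': 0.0, 'grip_width': 1.0017127904328111}
```

Run:
```python
from h import *
c=eyes.capture('top'); cv2.imwrite('pics/t1.png',cv2.resize(c['frame'][110:340,150:470],None,fx=2.4,fy=2.4,interpolation=cv2.INTER_CUBIC))
R=np.array(c['R']);t=np.array(c['t']);C=-R.T@t;print('cam',C)
def un(u,v,z):
    d=R.T@np.array([(u-c['cx'])/c['fx'],(v-c['cy'])/c['fy'],1]);return C+d*(z-C[2])/d[2]
for d in eyes.cut_out('top','bottle'):
    ys,xs=np.nonzero(d['mask']); 
    P=np.array([un(u,v,120)[:2] for u,v in zip(xs,ys)]); r=cv2.minAreaRect(P.astype(np.float32)); print(d['p'],r, cv2.boxPoints(r).round(0).tolist())
m=lambda cam:0
for d in eyes.cut_out('top','pad')[:1]:
    ys,xs=np.nonzero(d['mask']);P=np.array([un(u,v,4)[:2] for u,v in zip(xs,ys)]).astype(np.float32);print('pad',cv2.minAreaRect(P))
for l in['lid','case']:
  for d in eyes.cut_out('top',l)[:2]:
    ys,xs=np.nonzero(d['mask']);P=np.array([un(u,v,95.5)[:2] for u,v in zip(xs,ys)]).astype(np.float32);print(l,cv2.minAreaRect(P),cv2.boxPoints(cv2.minAreaRect(P)).round(0).tolist())
```

```text
cam [ 492.56438133  -10.83346487 1129.66628834]
0.9 ((733.521728515625, -26.678497314453125), (79.6544418334961, 34.911285400390625), 57.32432556152344) [[697.0, -51.0], [727.0, -70.0], [770.0, -3.0], [740.0, 16.0]]
0.82 ((732.040283203125, 115.29339599609375), (38.24000549316406, 79.80162048339844), 63.93413543701172) [[688.0, 116.0], [759.0, 81.0], [776.0, 115.0], [705.0, 150.0]]
0.67 ((571.530029296875, 50.11189651489258), (51.71876907348633, 123.94863891601562), 55.58790588378906) [[506.0, 64.0], [608.0, -6.0], [637.0, 36.0], [535.0, 106.0]]
pad ((479.0960388183594, -309.62823486328125), (142.07400512695312, 140.818603515625), 1.5431807041168213)
lid ((558.2007446289062, 0.4490509033203125), (215.4422149658203, 220.3192901611328), 3.7808573246002197) [[443.0, 103.0], [458.0, -117.0], [673.0, -102.0], [658.0, 117.0]]
case ((560.22998046875, -0.34154510498046875), (215.4074249267578, 219.85369873046875), 4.127119064331055) [[445.0, 102.0], [461.0, -118.0], [676.0, -102.0], [660.0, 117.0]]
case ((740.6502075195312, 235.60081481933594), (83.68626403808594, 82.64965057373047), 45.377349853515625) [[682.0, 235.0], [741.0, 177.0], [799.0, 236.0], [741.0, 294.0]]
```

View pics/t1.png

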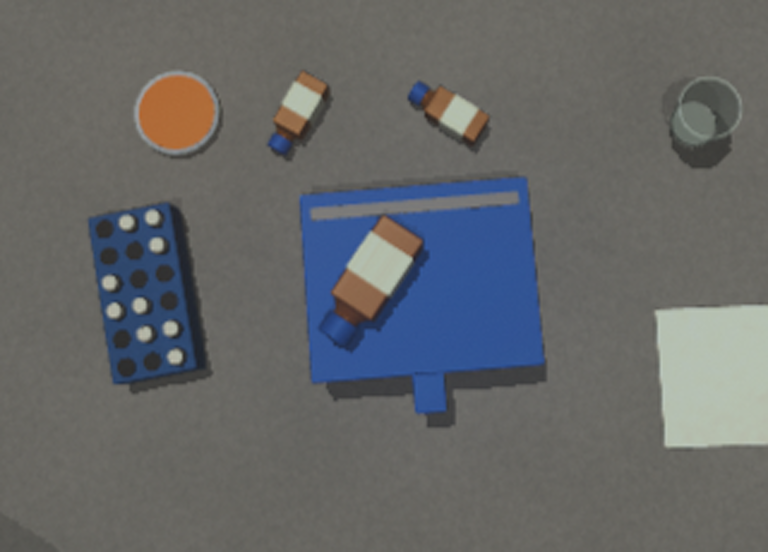

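View pics/side0.png

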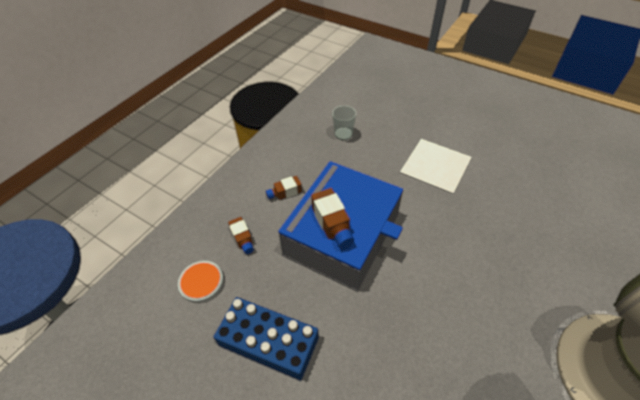

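The large bottle lies on the lid, cap (340,328 in the crop) toward the robot and left, foot upper right. The pad is to the right, and the two small bottles behind are look-alikes. I'll approach from the cap side with the tool tilted.

{"op": "step_arm", "data": {
  "increments": [
    {"dx": -0.85, "dy": -0.5},
    {"dx": -0.85, "dy": -0.5},
    {"dx": -0.85, "dy": -0.5},
    {"dx": -0.85, "dy": -0.5},
    {"dx": -0.85, "dy": -0.5}
  ],
  "fingers": 85,
  "squeeze": 40
}}

```text
invalid input at $.increments[0]: expected keys dx, dy, dz, wx, wy, wz
```

{"op": "step_arm", "data": {
  "increments": [
    {"dx": -0.85, "dy": -0.5},
    {"dx": -0.85, "dy": -0.5},
    {"dx": -0.85, "dy": -0.5},
    {"dx": -0.85, "dy": -0.5},
    {"dx": -0.85, "dy": -0.5}
  ]
}}

```text
invalid input at $.increments[0]: expected keys dx, dy, dz, wx, wy, wz
```

{"op": "step_arm", "data": {
  "increments": [
    {"dx": -0.85, "dy": -0.5},
    {"dx": -0.85, "dy": -0.5},
    {"dx": -0.85, "dy": -0.5},
    {"dx": -0.85, "dy": -0.5},
    {"dx": -0.85, "dy": -0.5}
  ]
}}

```text
invalid input at $.increments[0]: expected keys dx, dy, dz, wx, wy, wz
```

{"op": "step_arm", "data": {
  "increments": [
    {"dx": -0.85, "dy": -0.5},
    {"dx": -0.85, "dy": -0.5},
    {"wz": 0.8},
    {"wz": 0.8},
    {"wz": 0.8}
  ]
}}

```text
invalid input at $.increments[0]: expected keys dx, dy, dz, wx, wy, wz
```

{"op": "step_arm", "data": {
  "increments": [
    {"wy": -0.95},
    {"wy": -0.95},
    {"wy": -0.95},
    {"wy": -0.95},
    {"wy": -0.95}
  ]
}}

```text
invalid input at $.increments[0]: expected keys dx, dy, dz, wx, wy, wz
```

{"op": "step_arm", "data": {
  "increments": [
    {"wy": -0.95},
    {"wy": -0.95},
    {},
    {},
    {}
  ]
}}

```text
invalid input at $.increments[0]: expected keys dx, dy, dz, wx, wy, wz
```

```bash
cat >> h.py <<'E'
def pose():
    s=ctrl.sense(); q=s['ee_rot']; return Ro.from_quat([q[1],q[2],q[3],q[0]]).as_matrix(), np.array(s['eef_pos']), s
def togo(P,R2=None):
    R,p,s=pose(); print('shift/25:',np.round(R.T@(np.array(P)-p)/25,2))
    if R2 is not None: print('turn/6deg',np.round(np.degrees(Ro.from_matrix(R.T@R2).as_rotvec())/6,2))
def stat():
    R,p,s=pose(); print(s['time_s'],p.round(1),'\n',R.round(3),'\n',s['joints'].round(2),s['force'].round(1),s['grip_width'],s['grip_force'])
E
python3 - <<'E'
from h import *
stat()
c=find('wrist',['bottle','lid_hinge','lid_tab']); cv2.imwrite('pics/w1.png',c['frame'])
E
```

```text
1.25 [181.4 492.7 256.3] 
 [[-0.938  0.346 -0.   ]
 [ 0.346  0.938 -0.   ]
 [ 0.    -0.    -1.   ]] 
 [ 0.99  0.31  1.5   0.    1.33 -0.22] [ 0.7  0.6 -0.1] 0.9969270781116291 0.0
```

View pics/w1.png

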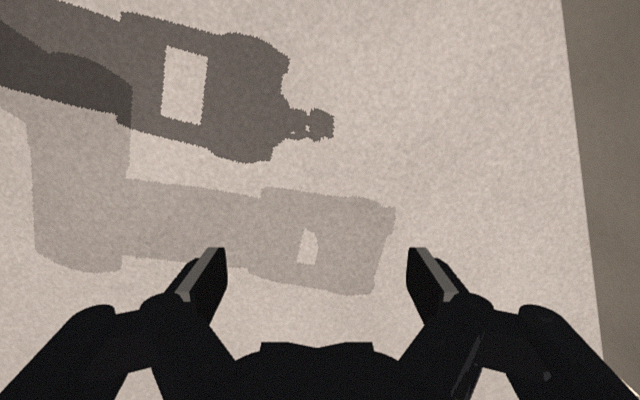

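The rows need all six keys. That picture shows only bare bench, since the arm hadn't moved.

{"op": "step_arm", "data": {
  "increments": [
    {"dx": -0.85, "dy": -0.5, "dz": 0, "wx": 0, "wy": 0, "wz": 0},
    {"dx": -0.85, "dy": -0.5, "dz": 0, "wx": 0, "wy": 0, "wz": 0},
    {"dx": -0.85, "dy": -0.5, "dz": 0, "wx": 0, "wy": 0, "wz": 0},
    {"dx": -0.85, "dy": -0.5, "dz": 0, "wx": 0, "wy": 0, "wz": 0},
    {"dx": -0.85, "dy": -0.5, "dz": 0, "wx": 0, "wy": 0, "wz": 0}
  ],
  "fingers": 85,
  "squeeze": 40
}}

```text
time_s: 1.95
eef_pos: [260.0, 396.5, 256.4]
ee_rot: [0.0, 0.175, 0.984, 0.0]
force: [0.3, -0.4, 0.0]
grip_width: 0.995
grip_force: 0.0
```

{"op": "step_arm", "data": {
  "increments": [
    {"dx": -0.85, "dy": -0.5, "dz": 0, "wx": 0, "wy": 0, "wz": 0},
    {"dx": -0.85, "dy": -0.5, "dz": 0, "wx": 0, "wy": 0, "wz": 0},
    {"dx": -0.85, "dy": -0.5, "dz": 0, "wx": 0, "wy": 0, "wz": 0},
    {"dx": -0.85, "dy": -0.5, "dz": 0, "wx": 0, "wy": 0, "wz": 0},
    {"dx": -0.85, "dy": -0.5, "dz": 0, "wx": 0, "wy": 0, "wz": 0}
  ]
}}

```text
time_s: 2.45
eef_pos: [338.2, 301.1, 256.4]
ee_rot: [0.0, 0.175, 0.984, 0.0]
force: [-0.4, 0.3, 0.3]
grip_width: 0.993
grip_force: 0.0
```

{"op": "step_arm", "data": {
  "increments": [
    {"dx": -0.85, "dy": -0.5, "dz": 0, "wx": 0, "wy": 0, "wz": 0},
    {"dx": -0.85, "dy": -0.5, "dz": 0, "wx": 0, "wy": 0, "wz": 0},
    {"dx": -0.85, "dy": -0.5, "dz": 0, "wx": 0, "wy": 0, "wz": 0},
    {"dx": -0.85, "dy": -0.5, "dz": 0, "wx": 0, "wy": 0, "wz": 0},
    {"dx": -0.85, "dy": -0.5, "dz": 0, "wx": 0, "wy": 0, "wz": 0}
  ]
}}

```text
time_s: 2.95
eef_pos: [416.3, 205.7, 256.4]
ee_rot: [0.0, 0.176, 0.984, 0.0]
force: [0.5, 0.2, 0.3]
grip_width: 0.993
grip_force: 0.0
```

{"op": "step_arm", "data": {
  "increments": [
    {"dx": -0.85, "dy": -0.5, "dz": 0, "wx": 0, "wy": 0, "wz": 0},
    {"dx": -0.85, "dy": -0.5, "dz": 0, "wx": 0, "wy": 0, "wz": 0},
    {"dx": 0, "dy": 0, "dz": 0, "wx": 0, "wy": 0, "wz": 0.8},
    {"dx": 0, "dy": 0, "dz": 0, "wx": 0, "wy": 0, "wz": 0.8},
    {"dx": 0, "dy": 0, "dz": 0, "wx": 0, "wy": 0, "wz": 0.8}
  ]
}}

```text
time_s: 3.45
eef_pos: [447.1, 168.2, 256.3]
ee_rot: [-0.0, 0.299, 0.954, 0.0]
force: [-0.5, 0.9, -0.4]
grip_width: 0.995
grip_force: 0.0
```

{"op": "step_arm", "data": {
  "increments": [
    {"dx": 0, "dy": 0, "dz": 0, "wx": 0, "wy": -0.95, "wz": 0},
    {"dx": 0, "dy": 0, "dz": 0, "wx": 0, "wy": -0.95, "wz": 0},
    {"dx": 0, "dy": 0, "dz": 0, "wx": 0, "wy": -0.95, "wz": 0},
    {"dx": 0, "dy": 0, "dz": 0, "wx": 0, "wy": -0.95, "wz": 0},
    {"dx": 0, "dy": 0, "dz": 0, "wx": 0, "wy": -0.95, "wz": 0}
  ]
}}

```text
time_s: 3.95
eef_pos: [447.0, 168.6, 256.7]
ee_rot: [0.237, 0.288, 0.925, -0.073]
force: [1.2, -1.0, -0.3]
grip_width: 0.998
grip_force: 0.0
```

{"op": "step_arm", "data": {
  "increments": [
    {"dx": 0, "dy": 0, "dz": 0, "wx": 0, "wy": -0.95, "wz": 0},
    {"dx": 0, "dy": 0, "dz": 0, "wx": 0, "wy": -0.95, "wz": 0},
    {"dx": 0, "dy": 0, "dz": 0, "wx": 0, "wy": 0, "wz": 0},
    {"dx": 0, "dy": 0, "dz": 0, "wx": 0, "wy": 0, "wz": 0}
  ]
}}

```text
time_s: 4.35
eef_pos: [447.0, 168.7, 256.4]
ee_rot: [0.325, 0.28, 0.898, -0.101]
force: [-0.1, 0.2, 0.8]
grip_width: 0.992
grip_force: 0.0
```

Run:
```python
from h import *
stat()
c=find('wrist',['bottle','lid_hinge','lid_tab']); cv2.imwrite('pics/w2.png',c['frame'])
togo([561,54,131])
```

```text
4.35 [447.  168.7 256.4] 
 [[-0.633  0.568  0.527]
 [ 0.436  0.823 -0.363]
 [-0.64  -0.    -0.769]] 
 [ 0.37  0.12  1.89 -0.77  0.86 -0.16] [-0.1  0.2  0.8] 0.9919426214293036 0.0
wrist bottle 0.63 [795. 107.  18.]
wrist bottle 0.59 [618.  17. 115.]
wrist lid_hinge 0.59 [669.   7.  82.]
wrist lid_tab 0.63 [456.  -5.  83.]
shift/25: [-1.64 -1.17  7.92]
```

View pics/w2.png

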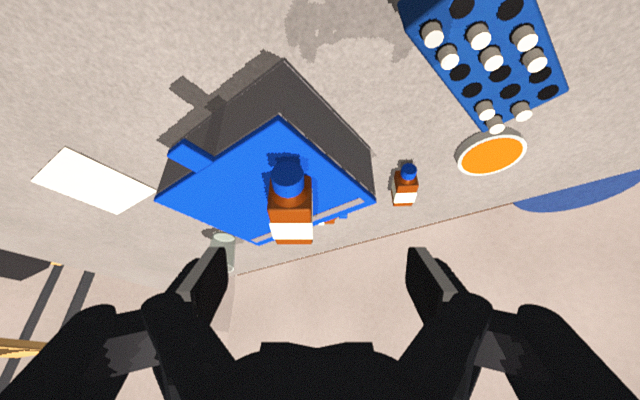

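The bottle is lined up with the tool (cap at 287,175, body at 291,225), left of the finger midline at about 316, which agrees with the computed shift.

{"op": "step_arm", "data": {
  "increments": [
    {"dx": -0.41, "dy": -0.29, "dz": 0.9, "wx": 0, "wy": 0, "wz": 0},
    {"dx": -0.41, "dy": -0.29, "dz": 0.9, "wx": 0, "wy": 0, "wz": 0},
    {"dx": -0.41, "dy": -0.29, "dz": 0.9, "wx": 0, "wy": 0, "wz": 0},
    {"dx": -0.41, "dy": -0.29, "dz": 0.9, "wx": 0, "wy": 0, "wz": 0},
    {"dx": 0, "dy": 0, "dz": 0.3, "wx": 0, "wy": 0, "wz": 0}
  ]
}}

```text
time_s: 5.05
eef_pos: [508.7, 89.2, 207.2]
ee_rot: [0.325, 0.281, 0.897, -0.102]
force: [0.9, 0.5, 0.2]
grip_width: 0.993
grip_force: 0.0
```

Run:
```python
from h import *
c=find('wrist',['bottle','lid_hinge']); cv2.imwrite('pics/w3.png',c['frame'])
togo([561,54,131])
R,p,s=pose();print(p)
```

```text
wrist bottle 0.6 [614.  22. 117.]
wrist bottle 0.58 [792. 111.  17.]
shift/25: [-0.02 -0.01  4.02]
[507.816265    91.20798593 207.78779429]
```

View pics/w3.png

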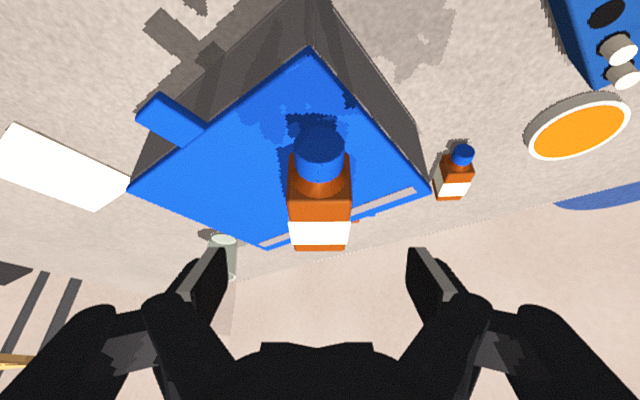

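The bottle (centre column about 319) sits midway between the fingers. Closing in and gripping.

{"op": "step_arm", "data": {
  "increments": [
    {"dx": 0, "dy": 0, "dz": 0.9, "wx": 0, "wy": 0, "wz": 0},
    {"dx": 0, "dy": 0, "dz": 0.9, "wx": 0, "wy": 0, "wz": 0},
    {"dx": 0, "dy": 0, "dz": 0.9, "wx": 0, "wy": 0, "wz": 0},
    {"dx": 0, "dy": 0, "dz": 0.7, "wx": 0, "wy": 0, "wz": 0},
    {"dx": 0, "dy": 0, "dz": 0.5, "wx": 0, "wy": 0, "wz": 0}
  ]
}}

```text
time_s: 5.7
eef_pos: [559.6, 56.1, 132.7]
ee_rot: [0.326, 0.279, 0.897, -0.101]
force: [0.9, 0.4, 0.6]
grip_width: 0.998
grip_force: 0.0
```

{"op": "step_arm", "data": {
  "increments": [
    {"dx": 0, "dy": 0, "dz": 0.1, "wx": 0, "wy": 0, "wz": 0},
    {"dx": 0, "dy": 0, "dz": 0, "wx": 0, "wy": 0, "wz": 0}
  ]
}}

```text
time_s: 5.9
eef_pos: [560.7, 55.1, 131.4]
ee_rot: [0.326, 0.279, 0.897, -0.101]
force: [-0.0, 1.2, 0.5]
grip_width: 0.99
grip_force: 0.0
```

{"op": "step_arm", "data": {
  "increments": [
    {"dx": 0, "dy": 0, "dz": 0, "wx": 0, "wy": 0, "wz": 0},
    {"dx": 0, "dy": 0, "dz": 0, "wx": 0, "wy": 0, "wz": 0},
    {"dx": 0, "dy": 0, "dz": 0, "wx": 0, "wy": 0, "wz": 0},
    {"dx": 0, "dy": 0, "dz": 0, "wx": 0, "wy": 0, "wz": 0},
    {"dx": 0, "dy": 0, "dz": 0, "wx": 0, "wy": 0, "wz": 0}
  ],
  "fingers": 35,
  "squeeze": 40
}}

```text
time_s: 6.4
eef_pos: [560.8, 54.9, 131.7]
ee_rot: [0.326, 0.28, 0.897, -0.101]
force: [-4.1, 1.3, 6.5]
grip_width: 0.534
grip_force: 42.9
```

{"op": "step_arm", "data": {
  "increments": [
    {"dx": 0, "dy": 0, "dz": 0, "wx": 0, "wy": 0, "wz": 0},
    {"dx": 0, "dy": 0, "dz": 0, "wx": 0, "wy": 0, "wz": 0},
    {"dx": 0, "dy": 0, "dz": 0, "wx": 0, "wy": 0, "wz": 0},
    {"dx": 0, "dy": 0, "dz": 0, "wx": 0, "wy": 0, "wz": 0}
  ]
}}

```text
time_s: 6.8
eef_pos: [560.9, 54.9, 131.7]
ee_rot: [0.326, 0.28, 0.897, -0.101]
force: [-4.0, 2.5, 6.1]
grip_width: 0.537
grip_force: 43.0
```

Run:
```python
from h import *
stat(); find('wrist',['bottle']); find('side',['bottle']); find('top',['bottle'])
```

```text
6.8 [560.9  54.9 131.7] 
 [[-0.631  0.568  0.529]
 [ 0.436  0.823 -0.364]
 [-0.642  0.001 -0.767]] 
 [ 0.05  0.41  1.89 -1.04  0.47 -0.05] [-4.   2.5  6.1] 0.5367477180651182 42.957982420921326
wrist bottle 0.93 [616.  19. 119.]
wrist bottle 0.87 [794. 108.  15.]
side bottle 0.98 [736. -63.  18.]
side bottle 0.6 [619.  14. 118.]
side bottle 0.56 [792. 106.  13.]
top bottle 0.95 [732. -61.  15.]
top bottle 0.76 [622.  14. 119.]
top bottle 0.56 [790. 109.  22.]
```

{"op": "step_arm", "data": {
  "increments": [
    {"dx": -0.32, "dy": 0, "dz": -0.385, "wx": 0, "wy": 0, "wz": 0},
    {"dx": -0.64, "dy": 0, "dz": -0.77, "wx": 0, "wy": 0, "wz": 0},
    {"dx": -0.64, "dy": 0, "dz": -0.77, "wx": 0, "wy": 0, "wz": 0},
    {"dx": -0.64, "dy": 0, "dz": -0.77, "wx": 0, "wy": 0, "wz": 0},
    {"dx": -0.64, "dy": 0, "dz": -0.77, "wx": 0, "wy": 0, "wz": 0}
  ]
}}

```text
time_s: 7.6
eef_pos: [559.9, 55.0, 244.1]
ee_rot: [0.325, 0.28, 0.898, -0.102]
force: [0.5, 0.6, -2.3]
grip_width: 0.534
grip_force: 42.1
```

{"op": "step_arm", "data": {
  "increments": [
    {"dx": 0, "dy": 0, "dz": 0, "wx": 0, "wy": 0.8, "wz": 0},
    {"dx": 0, "dy": 0, "dz": 0, "wx": 0, "wy": 0.8, "wz": 0},
    {"dx": 0, "dy": 0, "dz": 0, "wx": 0, "wy": 0.8, "wz": 0},
    {"dx": 0, "dy": 0, "dz": 0, "wx": 0, "wy": 0.8, "wz": 0},
    {"dx": 0, "dy": 0, "dz": 0, "wx": 0, "wy": 0.8, "wz": 0}
  ]
}}

```text
time_s: 8.1
eef_pos: [560.1, 55.1, 243.4]
ee_rot: [0.13, 0.295, 0.946, -0.04]
force: [0.7, -0.4, -2.3]
grip_width: 0.531
grip_force: 42.1
```

{"op": "step_arm", "data": {
  "increments": [
    {"dx": 0, "dy": 0, "dz": 0, "wx": 0, "wy": 0.8, "wz": 0},
    {"dx": 0, "dy": 0, "dz": 0, "wx": 0, "wy": 0.8, "wz": 0},
    {"dx": 0, "dy": 0, "dz": 0, "wx": 0, "wy": 0.8, "wz": 0},
    {"dx": 0, "dy": 0, "dz": 0, "wx": 0, "wy": 0.25, "wz": 0},
    {"dx": 0, "dy": 0, "dz": 0, "wx": 0, "wy": 0, "wz": 0}
  ]
}}

```text
time_s: 8.6
eef_pos: [560.5, 54.6, 243.0]
ee_rot: [-0.0, 0.298, 0.955, -0.0]
force: [1.0, -0.5, -2.6]
grip_width: 0.53
grip_force: 42.1
```

{"op": "step_arm", "data": {
  "increments": [
    {"dx": -0.41, "dy": -0.92, "dz": 0, "wx": 0, "wy": 0, "wz": 0},
    {"dx": -0.41, "dy": -0.92, "dz": 0, "wx": 0, "wy": 0, "wz": 0},
    {"dx": -0.41, "dy": -0.92, "dz": 0, "wx": 0, "wy": 0, "wz": 0},
    {"dx": -0.41, "dy": -0.92, "dz": 0, "wx": 0, "wy": 0, "wz": 0},
    {"dx": -0.41, "dy": -0.92, "dz": 0, "wx": 0, "wy": 0, "wz": 0}
  ]
}}

```text
time_s: 9.1
eef_pos: [536.6, -69.3, 243.7]
ee_rot: [0.001, 0.297, 0.955, -0.0]
force: [0.1, 1.0, -2.0]
grip_width: 0.534
grip_force: 42.3
```

{"op": "step_arm", "data": {
  "increments": [
    {"dx": -0.41, "dy": -0.92, "dz": 0, "wx": 0, "wy": 0, "wz": 0},
    {"dx": -0.41, "dy": -0.92, "dz": 0, "wx": 0, "wy": 0, "wz": 0},
    {"dx": -0.41, "dy": -0.92, "dz": 0, "wx": 0, "wy": 0, "wz": 0},
    {"dx": -0.41, "dy": -0.92, "dz": 0, "wx": 0, "wy": 0, "wz": 0},
    {"dx": -0.41, "dy": -0.92, "dz": 0, "wx": 0, "wy": 0, "wz": 0}
  ]
}}

```text
time_s: 9.6
eef_pos: [513.6, -193.1, 243.6]
ee_rot: [0.0, 0.297, 0.955, -0.001]
force: [0.1, 0.3, -1.8]
grip_width: 0.532
grip_force: 42.3
```

{"op": "step_arm", "data": {
  "increments": [
    {"dx": -0.41, "dy": -0.92, "dz": 0, "wx": 0, "wy": 0, "wz": 0},
    {"dx": -0.41, "dy": -0.92, "dz": 0, "wx": 0, "wy": 0, "wz": 0},
    {"dx": -0.41, "dy": -0.92, "dz": 0, "wx": 0, "wy": 0, "wz": 0},
    {"dx": -0.41, "dy": -0.92, "dz": 0, "wx": 0, "wy": 0, "wz": 0},
    {"dx": -0.41, "dy": -0.92, "dz": 0, "wx": 0, "wy": 0, "wz": 0}
  ]
}}

```text
time_s: 10.1
eef_pos: [490.6, -316.8, 243.6]
ee_rot: [0.0, 0.297, 0.955, -0.001]
force: [0.4, 0.8, -1.8]
grip_width: 0.533
grip_force: 42.3
```

{"op": "step_arm", "data": {
  "increments": [
    {"dx": 0, "dy": 0, "dz": 0, "wx": 0, "wy": 0.8, "wz": 0},
    {"dx": 0, "dy": 0, "dz": 0, "wx": 0, "wy": 0.8, "wz": 0},
    {"dx": 0, "dy": 0, "dz": 0, "wx": 0, "wy": 0.8, "wz": 0},
    {"dx": 0, "dy": 0, "dz": 0, "wx": 0, "wy": 0.8, "wz": 0},
    {"dx": 0, "dy": 0, "dz": 0, "wx": 0, "wy": 0.8, "wz": 0}
  ]
}}

```text
time_s: 10.6
eef_pos: [491.1, -315.9, 243.8]
ee_rot: [-0.2, 0.291, 0.934, 0.061]
force: [0.4, 0.3, -2.1]
grip_width: 0.532
grip_force: 42.2
```

Run:
```python
from h import *
stat(); find('wrist',['bottle']);find('side',['bottle'])
```

```text
10.6 [ 491.1 -315.9  243.8] 
 [[-0.751  0.568 -0.337]
 [ 0.519  0.823  0.231]
 [ 0.408 -0.001 -0.913]] 
 [-0.75  0.69  1.01 -0.06  1.87 -1.72] [ 0.4  0.3 -2.1] 0.5318310543597694 42.23851919174194
wrist bottle 0.62 [ 505. -322.  172.]
wrist bottle 0.59 [735. -64.   6.]
side bottle 0.96 [735. -65.  18.]
side bottle 0.94 [ 504. -328.  172.]
side bottle 0.76 [794. 107.  13.]
side bottle 0.16 [576.   2.   0.]
```

{"op": "step_arm", "data": {
  "increments": [
    {"dx": 0, "dy": 0, "dz": 0, "wx": 0, "wy": 0.9, "wz": 0},
    {"dx": 0, "dy": 0, "dz": 0, "wx": 0, "wy": 0.9, "wz": 0},
    {"dx": 0, "dy": 0, "dz": 0, "wx": 0, "wy": 0.9, "wz": 0},
    {"dx": 0, "dy": 0, "dz": 0, "wx": 0, "wy": 0.9, "wz": 0},
    {"dx": 0, "dy": 0, "dz": 0, "wx": 0, "wy": 0.73, "wz": 0}
  ]
}}

```text
time_s: 11.3
eef_pos: [491.0, -316.2, 244.0]
ee_rot: [-0.403, 0.27, 0.865, 0.125]
force: [-0.4, 0.3, -2.4]
grip_width: 0.534
grip_force: 42.3
```

{"op": "step_arm", "data": {
  "increments": [
    {"dx": 0, "dy": 0, "dz": 0, "wx": 0, "wy": 0, "wz": 0},
    {"dx": 0, "dy": 0, "dz": 0, "wx": 0, "wy": 0, "wz": 0}
  ]
}}

```text
time_s: 11.5
eef_pos: [491.0, -316.3, 243.9]
ee_rot: [-0.402, 0.27, 0.866, 0.125]
force: [0.0, 0.4, -1.6]
grip_width: 0.533
grip_force: 42.3
```

Run:
```python
from h import *
stat(); find('wrist',['bottle']);c=find('side',['bottle'])
R=np.array(c['R']);t=np.array(c['t']);im=cv2.resize(c['frame'],None,fx=4,fy=4,interpolation=cv2.INTER_CUBIC)
def pr(X):
    q=R@X+t; return np.array([c['fx']*q[0]/q[2]+c['cx'],c['fy']*q[1]/q[2]+c['cy']])
RR,p,s=pose(); f=np.array([p[0],p[1],172])
# overlay: vertical wireframe box of the bottle
f=np.mean([w('side',c,d['point']) for d in eyes.landmark_of('side','bottle') if abs(w('side',c,d['point'])[1]+320)<40],axis=0);print(f)
a=RR[:,1];b=np.cross([0,0,1],a)
for sx in(-1,1):
    for sy in(-1,1):
        g=f+23*sx*a+23*sy*b
        cv2.line(im,*[tuple(int(v) for v in 4*pr(X)+2) for X in(g,g+[0,0,88])],(0,255,0),1)
u=pr(f)
x,y=int(4*u[0]),int(4*u[1]); cv2.imwrite('pics/s2.png',im[max(0,y-380):y+150,max(0,x-350):x+350])
```

```text
11.5 [ 491.  -316.3  243.9] 
 [[-0.532  0.568 -0.628]
 [ 0.367  0.823  0.433]
 [ 0.763 -0.    -0.646]] 
 [-0.73  0.95  0.69 -0.14  2.37 -1.76] [ 0.   0.4 -1.6] 0.5328094803231416 42.33133792877197
wrist bottle 0.64 [ 477. -306.  174.]
side bottle 0.59 [793. 109.  12.]
side bottle 0.41 [ 478. -311.  173.]
[ 478.37225605 -311.03235499  173.44023113]
```

View pics/s2.png

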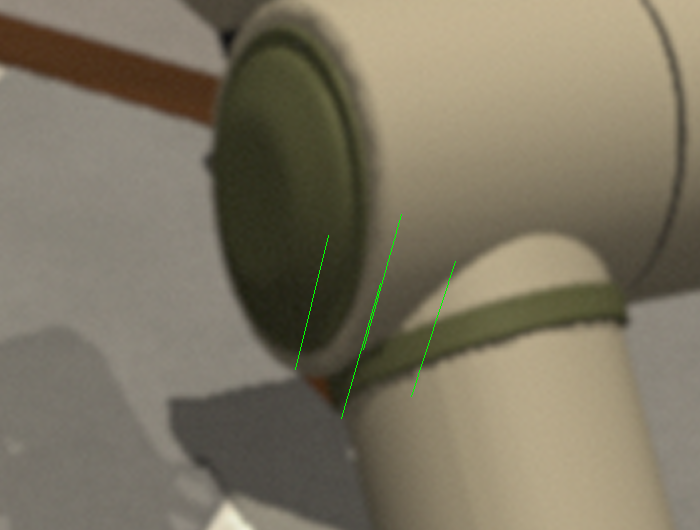

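The side view of the bottle is blocked by the arm, but both network readings put the foot at about (478, -309, 173), over the pad centre. Lowering.

{"op": "step_arm", "data": {
  "increments": [
    {"dx": -0.76, "dy": 0, "dz": 0.645, "wx": 0, "wy": 0, "wz": 0},
    {"dx": -0.76, "dy": 0, "dz": 0.645, "wx": 0, "wy": 0, "wz": 0},
    {"dx": -0.76, "dy": 0, "dz": 0.645, "wx": 0, "wy": 0, "wz": 0},
    {"dx": -0.76, "dy": 0, "dz": 0.645, "wx": 0, "wy": 0, "wz": 0},
    {"dx": -0.76, "dy": 0, "dz": 0.645, "wx": 0, "wy": 0, "wz": 0}
  ]
}}

```text
time_s: 12.25
eef_pos: [490.4, -316.0, 118.5]
ee_rot: [-0.403, 0.27, 0.866, 0.125]
force: [-0.2, -0.8, -2.0]
grip_width: 0.537
grip_force: 42.3
```

{"op": "step_arm", "data": {
  "increments": [
    {"dx": -0.38, "dy": 0, "dz": 0.32, "wx": 0, "wy": 0, "wz": 0},
    {"dx": -0.3, "dy": 0, "dz": 0.26, "wx": 0, "wy": 0, "wz": 0},
    {"dx": -0.15, "dy": 0, "dz": 0.13, "wx": 0, "wy": 0, "wz": 0},
    {"dx": 0, "dy": 0, "dz": 0, "wx": 0, "wy": 0, "wz": 0}
  ]
}}

```text
time_s: 12.65
eef_pos: [490.3, -315.9, 92.0]
ee_rot: [-0.403, 0.27, 0.865, 0.126]
force: [-1.5, -0.6, -1.9]
grip_width: 0.533
grip_force: 42.3
```

Run:
```python
from h import *
stat(); c=find('wrist',['bottle','pad']);cv2.imwrite('pics/w4.png',c['frame']);find('side',['bottle'])
```

```text
12.65 [ 490.3 -315.9   92. ] 
 [[-0.529  0.568 -0.63 ]
 [ 0.365  0.823  0.435]
 [ 0.766 -0.    -0.643]] 
 [-0.73  1.08  0.82 -0.11  2.1  -1.71] [-1.5 -0.6 -1.9] 0.5334965859014386 42.34607398509979
wrist bottle 0.61 [ 479. -306.   20.]
side bottle 0.71 [793. 108.  16.]
side bottle 0.56 [734. -65.  17.]
side bottle 0.52 [ 479. -311.   24.]
```

View pics/w4.png

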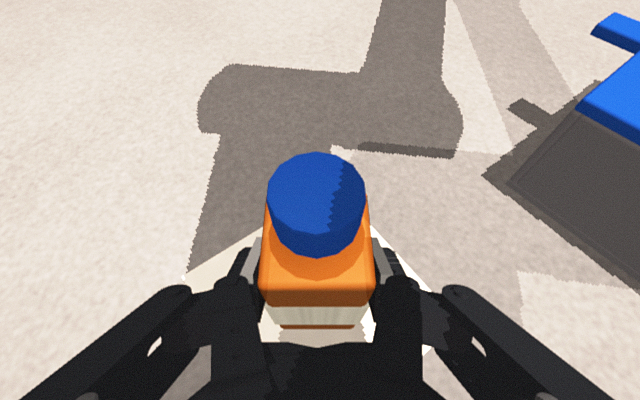

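The bottle is held square between the fingers (cap at 316,205) above the pad. Lowering slowly until it touches.

{"op": "step_arm", "data": {
  "increments": [
    {"dx": -0.12, "dy": 0, "dz": 0.1, "wx": 0, "wy": 0, "wz": 0},
    {"dx": -0.12, "dy": 0, "dz": 0.1, "wx": 0, "wy": 0, "wz": 0},
    {"dx": -0.06, "dy": 0, "dz": 0.05, "wx": 0, "wy": 0, "wz": 0},
    {"dx": 0, "dy": 0, "dz": 0, "wx": 0, "wy": 0, "wz": 0}
  ]
}}

```text
time_s: 13.3
eef_pos: [490.1, -315.7, 81.6]
ee_rot: [-0.404, 0.27, 0.865, 0.126]
force: [-0.4, -0.1, -1.9]
grip_width: 0.535
grip_force: 42.3
```

{"op": "step_arm", "data": {
  "increments": [
    {"dx": -0.06, "dy": 0, "dz": 0.05, "wx": 0, "wy": 0, "wz": 0},
    {"dx": 0, "dy": 0, "dz": 0, "wx": 0, "wy": 0, "wz": 0}
  ]
}}

```text
time_s: 13.5
eef_pos: [490.2, -315.8, 79.9]
ee_rot: [-0.403, 0.27, 0.865, 0.126]
force: [0.2, -0.1, -2.1]
grip_width: 0.533
grip_force: 42.3
```

{"op": "step_arm", "data": {
  "increments": [
    {"dx": -0.06, "dy": 0, "dz": 0.05, "wx": 0, "wy": 0, "wz": 0},
    {"dx": 0, "dy": 0, "dz": 0, "wx": 0, "wy": 0, "wz": 0}
  ]
}}

```text
time_s: 13.7
eef_pos: [490.2, -315.8, 77.9]
ee_rot: [-0.403, 0.27, 0.865, 0.126]
force: [0.5, 0.3, -2.1]
grip_width: 0.534
grip_force: 42.3
```

{"op": "step_arm", "data": {
  "increments": [
    {"dx": -0.06, "dy": 0, "dz": 0.05, "wx": 0, "wy": 0, "wz": 0},
    {"dx": 0, "dy": 0, "dz": 0, "wx": 0, "wy": 0, "wz": 0}
  ]
}}

```text
time_s: 13.9
eef_pos: [490.2, -315.8, 75.9]
ee_rot: [-0.403, 0.27, 0.865, 0.126]
force: [0.2, 0.2, -2.5]
grip_width: 0.531
grip_force: 42.3
```

{"op": "step_arm", "data": {
  "increments": [
    {"dx": -0.03, "dy": 0, "dz": 0.025, "wx": 0, "wy": 0, "wz": 0},
    {"dx": 0, "dy": 0, "dz": 0, "wx": 0, "wy": 0, "wz": 0}
  ]
}}

```text
time_s: 14.1
eef_pos: [490.2, -315.8, 75.1]
ee_rot: [-0.403, 0.27, 0.865, 0.126]
force: [0.1, 0.3, -2.2]
grip_width: 0.534
grip_force: 42.3
```

{"op": "step_arm", "data": {
  "increments": [
    {"dx": -0.03, "dy": 0, "dz": 0.025, "wx": 0, "wy": 0, "wz": 0},
    {"dx": 0, "dy": 0, "dz": 0, "wx": 0, "wy": 0, "wz": 0}
  ]
}}

```text
time_s: 14.3
eef_pos: [490.3, -315.9, 74.3]
ee_rot: [-0.403, 0.27, 0.865, 0.126]
force: [0.2, -0.4, -1.8]
grip_width: 0.533
grip_force: 42.3
```

{"op": "step_arm", "data": {
  "increments": [
    {"dx": -0.03, "dy": 0, "dz": 0.025, "wx": 0, "wy": 0, "wz": 0},
    {"dx": 0, "dy": 0, "dz": 0, "wx": 0, "wy": 0, "wz": 0}
  ]
}}

```text
time_s: 14.5
eef_pos: [490.4, -315.9, 74.3]
ee_rot: [-0.403, 0.27, 0.865, 0.126]
force: [0.9, -0.2, 5.5]
grip_width: 0.532
grip_force: 42.8
```

Contact made. Releasing.

{"op": "step_arm", "data": {
  "increments": [
    {"dx": -0.02, "dy": 0, "dz": 0.015, "wx": 0, "wy": 0, "wz": 0},
    {"dx": 0, "dy": 0, "dz": 0, "wx": 0, "wy": 0, "wz": 0}
  ]
}}

```text
time_s: 14.7
eef_pos: [490.4, -315.9, 74.2]
ee_rot: [-0.403, 0.27, 0.865, 0.126]
force: [1.1, 0.5, 8.4]
grip_width: 0.532
grip_force: 43.2
```

{"op": "step_arm", "data": {
  "increments": [
    {"dx": 0, "dy": 0, "dz": 0, "wx": 0, "wy": 0, "wz": 0},
    {"dx": 0, "dy": 0, "dz": 0, "wx": 0, "wy": 0, "wz": 0},
    {"dx": 0, "dy": 0, "dz": 0, "wx": 0, "wy": 0, "wz": 0},
    {"dx": 0, "dy": 0, "dz": 0, "wx": 0, "wy": 0, "wz": 0},
    {"dx": 0, "dy": 0, "dz": 0, "wx": 0, "wy": 0, "wz": 0}
  ],
  "fingers": 85
}}

```text
time_s: 15.2
eef_pos: [490.3, -315.9, 72.5]
ee_rot: [-0.403, 0.27, 0.865, 0.126]
force: [0.4, -0.0, -0.2]
grip_width: 0.997
grip_force: 0.0
```

Run:
```python
from h import *
stat(); c=find('wrist',['bottle','pad']);find('side',['bottle'])
```

```text
15.2 [ 490.3 -315.9   72.5] 
 [[-0.529  0.568 -0.63 ]
 [ 0.365  0.823  0.435]
 [ 0.766  0.    -0.643]] 
 [-0.73  1.11  0.83 -0.11  2.08 -1.71] [ 0.4 -0.  -0.2] 0.9969154670046544 0.0
wrist bottle 0.78 [ 479. -302.    3.]
side bottle 0.91 [794. 108.  15.]
side bottle 0.85 [ 479. -309.    6.]
side bottle 0.59 [735. -65.  17.]
side bottle 0.42 [571. 283.  -1.]
```

The bottle is released. I'll back off along the tool axis, rise, then bring the tool upright.

{"op": "step_arm", "data": {
  "increments": [
    {"dx": 0, "dy": 0, "dz": -0.3, "wx": 0, "wy": 0, "wz": 0},
    {"dx": 0, "dy": 0, "dz": -0.7, "wx": 0, "wy": 0, "wz": 0},
    {"dx": 0, "dy": 0, "dz": -1, "wx": 0, "wy": 0, "wz": 0},
    {"dx": 0, "dy": 0, "dz": -1, "wx": 0, "wy": 0, "wz": 0},
    {"dx": 0, "dy": 0, "dz": -1, "wx": 0, "wy": 0, "wz": 0}
  ]
}}

```text
time_s: 15.95
eef_pos: [551.2, -358.0, 137.2]
ee_rot: [-0.403, 0.27, 0.866, 0.125]
force: [0.7, -0.9, 1.2]
grip_width: 0.994
grip_force: 0.0
```

{"op": "step_arm", "data": {
  "increments": [
    {"dx": 0, "dy": 0, "dz": 0, "wx": 0, "wy": 0, "wz": 0},
    {"dx": 0.76, "dy": 0, "dz": -0.64, "wx": 0, "wy": 0, "wz": 0},
    {"dx": 0.76, "dy": 0, "dz": -0.64, "wx": 0, "wy": 0, "wz": 0},
    {"dx": 0.76, "dy": 0, "dz": -0.64, "wx": 0, "wy": 0, "wz": 0},
    {"dx": 0.76, "dy": 0, "dz": -0.64, "wx": 0, "wy": 0, "wz": 0}
  ]
}}

```text
time_s: 16.45
eef_pos: [538.8, -349.9, 235.6]
ee_rot: [-0.4, 0.27, 0.867, 0.124]
force: [0.5, 0.5, -0.8]
grip_width: 0.995
grip_force: 0.0
```

{"op": "step_arm", "data": {
  "increments": [
    {"dx": 0, "dy": 0, "dz": 0, "wx": 0, "wy": -0.93, "wz": 0},
    {"dx": 0, "dy": 0, "dz": 0, "wx": 0, "wy": -0.93, "wz": 0},
    {"dx": 0, "dy": 0, "dz": 0, "wx": 0, "wy": -0.93, "wz": 0},
    {"dx": 0, "dy": 0, "dz": 0, "wx": 0, "wy": -0.93, "wz": 0},
    {"dx": 0, "dy": 0, "dz": 0, "wx": 0, "wy": -0.93, "wz": 0}
  ]
}}

```text
time_s: 16.95
eef_pos: [538.8, -349.9, 234.7]
ee_rot: [-0.177, 0.292, 0.938, 0.055]
force: [0.0, -0.4, 0.1]
grip_width: 0.995
grip_force: 0.0
```

{"op": "step_arm", "data": {
  "increments": [
    {"dx": 0, "dy": 0, "dz": 0, "wx": 0, "wy": -0.93, "wz": 0},
    {"dx": 0, "dy": 0, "dz": 0, "wx": 0, "wy": -0.93, "wz": 0},
    {"dx": 0, "dy": 0, "dz": 0, "wx": 0, "wy": -0.93, "wz": 0},
    {"dx": 0, "dy": 0, "dz": 0, "wx": 0, "wy": -0.89, "wz": 0},
    {"dx": 0, "dy": 0, "dz": 0, "wx": 0, "wy": 0, "wz": 0}
  ]
}}

```text
time_s: 17.45
eef_pos: [538.1, -349.2, 235.1]
ee_rot: [0.004, 0.297, 0.955, -0.002]
force: [-0.5, 0.5, 0.4]
grip_width: 0.996
grip_force: 0.0
```

{"op": "step_arm", "data": {
  "increments": [
    {"dx": 0, "dy": 0, "dz": 0, "wx": 0, "wy": 0, "wz": -0.92},
    {"dx": 0, "dy": 0, "dz": 0, "wx": 0, "wy": 0, "wz": -0.92},
    {"dx": 0, "dy": 0, "dz": 0, "wx": 0, "wy": 0, "wz": -0.92},
    {"dx": 0, "dy": 0, "dz": 0, "wx": 0, "wy": 0, "wz": -0.92},
    {"dx": 0, "dy": 0, "dz": 0, "wx": 0, "wy": 0, "wz": -0.92}
  ]
}}

```text
time_s: 17.95
eef_pos: [539.1, -350.2, 233.4]
ee_rot: [0.002, 0.059, 0.998, -0.001]
force: [-0.4, 0.0, 0.4]
grip_width: 0.996
grip_force: 0.0
```

{"op": "step_arm", "data": {
  "increments": [
    {"dx": 0, "dy": 0, "dz": 0, "wx": 0, "wy": 0, "wz": -0.92},
    {"dx": 0, "dy": 0, "dz": 0, "wx": 0, "wy": 0, "wz": -0.92},
    {"dx": 0, "dy": 0, "dz": 0, "wx": 0, "wy": 0, "wz": 0}
  ]
}}

```text
time_s: 18.25
eef_pos: [539.1, -350.2, 233.3]
ee_rot: [0.002, -0.036, 0.999, -0.001]
force: [0.5, 0.7, 0.2]
grip_width: 0.992
grip_force: 0.0
```

Run:
```python
from h import *
stat()
for k in range(2):
  for cam in['top','side']:
    c=find(cam,['bottle','lid_tab','lid_hinge','case'] if k==0 else ['lid_tab','lid_hinge'])
    if cam=='top' and k==0:
        cv2.imwrite('pics/t2.png',cv2.resize(c['frame'][110:340,250:570],None,fx=2.4,fy=2.4))
R2=np.array([[-.998,-.07,0],[-.07,.998,0],[0,0,-1]]).T
R2=np.column_stack([[-.9976,-.0698,0],[-.0698,.9976,0],[0,0,-1]])
togo([460,-6,256],R2)
```

```text
18.25 [ 539.1 -350.2  233.3] 
 [[-0.997 -0.071  0.003]
 [-0.071  0.997 -0.003]
 [-0.003 -0.003 -1.   ]] 
 [-0.76  0.59  1.14  0.    1.41 -2.4 ] [0.5 0.7 0.2] 0.9923194829639785 0.0
top bottle 0.96 [730. -61.  16.]
top bottle 0.92 [ 483. -308.    5.]
top lid_tab 0.92 [460.  -4.  89.]
top lid_hinge 0.62 [662.   9.  83.]
top case 0.71 [575.  -4.   1.]
side bottle 0.96 [732. -65.  16.]
side bottle 0.77 [793. 107.  10.]
side lid_tab 0.64 [461.  -7.  91.]
side lid_hinge 0.9 [667.   8.  85.]
side case 0.83 [576.   5.   1.]
top lid_tab 0.9 [460.  -4.  88.]
top lid_hinge 0.75 [666.  11.  86.]
side lid_tab 0.75 [459.  -6.  92.]
side lid_hinge 0.71 [664.  10.  82.]
shift/25: [ 2.19 13.95 -0.99]
turn/6deg [-0.03  0.04  0.  ]
```

View pics/t2.png

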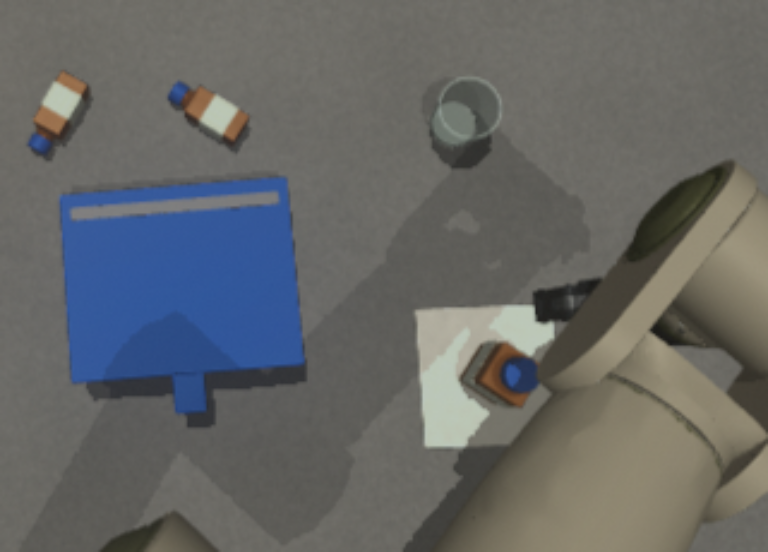

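The bottle stands upright on the pad (cap at about 518,376), lid closed. Next the tab.

{"op": "step_arm", "data": {
  "increments": [
    {"dx": 0.155, "dy": 0.935, "dz": 0, "wx": 0, "wy": 0, "wz": 0},
    {"dx": 0.155, "dy": 0.935, "dz": 0, "wx": 0, "wy": 0, "wz": 0},
    {"dx": 0.155, "dy": 0.935, "dz": 0, "wx": 0, "wy": 0, "wz": 0},
    {"dx": 0.155, "dy": 0.935, "dz": 0, "wx": 0, "wy": 0, "wz": 0},
    {"dx": 0.155, "dy": 0.935, "dz": 0, "wx": 0, "wy": 0, "wz": 0}
  ]
}}

```text
time_s: 19.55
eef_pos: [511.2, -233.9, 232.3]
ee_rot: [0.002, -0.035, 0.999, -0.002]
force: [0.9, 0.1, 0.0]
grip_width: 0.996
grip_force: 0.0
```

{"op": "step_arm", "data": {
  "increments": [
    {"dx": 0.155, "dy": 0.935, "dz": 0, "wx": 0, "wy": 0, "wz": 0},
    {"dx": 0.155, "dy": 0.935, "dz": 0, "wx": 0, "wy": 0, "wz": 0},
    {"dx": 0.155, "dy": 0.935, "dz": 0, "wx": 0, "wy": 0, "wz": 0},
    {"dx": 0.155, "dy": 0.935, "dz": 0, "wx": 0, "wy": 0, "wz": 0},
    {"dx": 0.155, "dy": 0.935, "dz": 0, "wx": 0, "wy": 0, "wz": 0}
  ]
}}

```text
time_s: 20.05
eef_pos: [483.7, -118.7, 231.9]
ee_rot: [0.002, -0.035, 0.999, -0.002]
force: [0.1, 0.4, 0.6]
grip_width: 0.993
grip_force: 0.0
```

{"op": "step_arm", "data": {
  "increments": [
    {"dx": 0.155, "dy": 0.935, "dz": 0, "wx": 0, "wy": 0, "wz": 0},
    {"dx": 0.155, "dy": 0.935, "dz": 0, "wx": 0, "wy": 0, "wz": 0},
    {"dx": 0.155, "dy": 0.935, "dz": 0, "wx": 0, "wy": 0, "wz": 0},
    {"dx": 0.155, "dy": 0.935, "dz": 0, "wx": 0, "wy": 0, "wz": 0},
    {"dx": 0.155, "dy": 0.935, "dz": 0, "wx": 0, "wy": 0, "wz": 0}
  ]
}}

```text
time_s: 20.55
eef_pos: [456.2, -3.5, 231.4]
ee_rot: [0.002, -0.035, 0.999, -0.002]
force: [-0.6, 0.4, -0.4]
grip_width: 0.995
grip_force: 0.0
```

{"op": "step_arm", "data": {
  "increments": [
    {"dx": 0, "dy": 0, "dz": 0.8, "wx": 0, "wy": 0, "wz": 0},
    {"dx": 0, "dy": 0, "dz": 0.8, "wx": 0, "wy": 0, "wz": 0},
    {"dx": 0, "dy": 0, "dz": 0.8, "wx": 0, "wy": 0, "wz": 0},
    {"dx": 0, "dy": 0, "dz": 0, "wx": 0, "wy": 0, "wz": 0}
  ]
}}

```text
time_s: 20.95
eef_pos: [455.7, -4.3, 169.5]
ee_rot: [0.0, -0.035, 0.999, -0.001]
force: [0.6, 1.1, 0.8]
grip_width: 0.992
grip_force: 0.0
```

Run:
```python
from h import *
stat()
c=find('wrist',['lid_tab','lid_hinge']);cv2.imwrite('pics/w5.png',c['frame'])
togo([457,-5.5,100.5])
```

```text
20.95 [455.7  -4.3 169.5] 
 [[-0.998 -0.07   0.001]
 [-0.07   0.998 -0.002]
 [-0.    -0.002 -1.   ]] 
 [-0.27  0.26  1.82 -0.    1.07 -1.91] [0.6 1.1 0.8] 0.991704003695879 0.0
wrist lid_tab 0.69 [581.   3.   5.]
wrist lid_tab 0.59 [460.  -4.  88.]
wrist lid_hinge 0.25 [581.  -1.   6.]
shift/25: [ 0.03 -0.02  2.87]
```

View pics/w5.png

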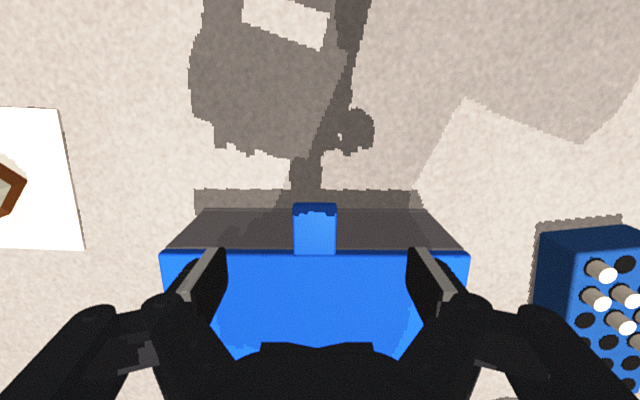

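The tab (315,228) is centred between the fingers. Descending and gripping.

{"op": "step_arm", "data": {
  "increments": [
    {"dx": 0, "dy": 0, "dz": 0.8, "wx": 0, "wy": 0, "wz": 0},
    {"dx": 0, "dy": 0, "dz": 0.8, "wx": 0, "wy": 0, "wz": 0},
    {"dx": 0, "dy": 0, "dz": 0.8, "wx": 0, "wy": 0, "wz": 0},
    {"dx": 0, "dy": 0, "dz": 0.45, "wx": 0, "wy": 0, "wz": 0},
    {"dx": 0, "dy": 0, "dz": 0, "wx": 0, "wy": 0, "wz": 0}
  ]
}}

```text
time_s: 21.6
eef_pos: [456.9, -4.8, 99.7]
ee_rot: [0.002, -0.035, 0.999, -0.001]
force: [-0.1, -1.1, 0.6]
grip_width: 0.993
grip_force: 0.0
```

{"op": "step_arm", "data": {
  "increments": [
    {"dx": 0, "dy": 0, "dz": 0, "wx": 0, "wy": 0, "wz": 0},
    {"dx": 0, "dy": 0, "dz": 0, "wx": 0, "wy": 0, "wz": 0},
    {"dx": 0, "dy": 0, "dz": 0, "wx": 0, "wy": 0, "wz": 0},
    {"dx": 0, "dy": 0, "dz": 0, "wx": 0, "wy": 0, "wz": 0},
    {"dx": 0, "dy": 0, "dz": 0, "wx": 0, "wy": 0, "wz": 0}
  ],
  "fingers": 20,
  "squeeze": 35
}}

```text
time_s: 22.1
eef_pos: [457.4, -5.6, 100.8]
ee_rot: [0.003, -0.035, 0.999, -0.002]
force: [-2.0, -5.8, 6.2]
grip_width: 0.341
grip_force: 36.9
```

{"op": "step_arm", "data": {
  "increments": [
    {"dx": 0, "dy": 0, "dz": 0, "wx": 0, "wy": 0, "wz": 0},
    {"dx": 0, "dy": 0, "dz": 0, "wx": 0, "wy": 0, "wz": 0},
    {"dx": 0, "dy": 0, "dz": 0, "wx": 0, "wy": 0, "wz": 0}
  ]
}}

```text
time_s: 22.4
eef_pos: [457.4, -5.6, 100.8]
ee_rot: [0.003, -0.035, 0.999, -0.002]
force: [-3.7, -5.9, 5.8]
grip_width: 0.343
grip_force: 36.9
```

Run:
```python
from h import *
stat()
# arc, tool x = -case x, tool z = down; tab path relative to hinge (205+3, 5)
r=np.hypot(208,5);p0=np.arctan2(5,208)
a=np.radians(np.linspace(0,93,19))+p0
X=-r*np.cos(a);Z=r*np.sin(a)
print(np.round(np.column_stack([-np.diff(X),-np.diff(Z)])/25,2).tolist())
```

```text
22.4 [457.4  -5.6 100.8] 
 [[-0.998 -0.07   0.006]
 [-0.07   0.998 -0.005]
 [-0.005 -0.005 -1.   ]] 
 [-0.27  0.36  1.89 -0.    0.88 -1.91] [-3.7 -5.9  5.8] 0.3430783922917539 36.93278789520264
[[-0.05, -0.75], [-0.12, -0.74], [-0.19, -0.73], [-0.25, -0.71], [-0.31, -0.68], [-0.37, -0.65], [-0.43, -0.61], [-0.48, -0.57], [-0.53, -0.53], [-0.58, -0.48], [-0.62, -0.42], [-0.65, -0.37], [-0.69, -0.31], [-0.71, -0.24], [-0.73, -0.18], [-0.74, -0.11], [-0.75, -0.04], [-0.75, 0.02]]
```

{"op": "step_arm", "data": {
  "increments": [
    {"dx": -0.05, "dy": 0, "dz": -0.75, "wx": 0, "wy": 0, "wz": 0},
    {"dx": -0.12, "dy": 0, "dz": -0.74, "wx": 0, "wy": 0, "wz": 0},
    {"dx": -0.19, "dy": 0, "dz": -0.73, "wx": 0, "wy": 0, "wz": 0},
    {"dx": -0.25, "dy": 0, "dz": -0.71, "wx": 0, "wy": 0, "wz": 0},
    {"dx": 0, "dy": 0, "dz": 0, "wx": 0, "wy": 0, "wz": 0}
  ]
}}

```text
time_s: 22.9
eef_pos: [473.0, -4.5, 175.3]
ee_rot: [0.004, -0.035, 0.999, -0.003]
force: [0.5, -8.4, -1.0]
grip_width: 0.344
grip_force: 35.7
```

Run:
```python
from h import *
stat(); find('side',['lid_tab','bottle'])
```

```text
22.9 [473.   -4.5 175.3] 
 [[-0.998 -0.07   0.008]
 [-0.07   0.998 -0.006]
 [-0.007 -0.006 -1.   ]] 
 [-0.26  0.28  1.77 -0.    1.08 -1.9 ] [ 0.5 -8.4 -1. ] 0.34358045043189556 35.705140829086304
side lid_tab 0.81 [476.  -6. 165.]
side bottle 0.9 [733. -64.  16.]
side bottle 0.79 [ 480. -314.    5.]
side bottle 0.26 [569. 284.   2.]
```

The lid is following with low forces. Continuing the arc.

{"op": "step_arm", "data": {
  "increments": [
    {"dx": -0.31, "dy": 0, "dz": -0.68, "wx": 0, "wy": 0, "wz": 0},
    {"dx": -0.37, "dy": 0, "dz": -0.65, "wx": 0, "wy": 0, "wz": 0},
    {"dx": -0.43, "dy": 0, "dz": -0.61, "wx": 0, "wy": 0, "wz": 0},
    {"dx": -0.48, "dy": 0, "dz": -0.57, "wx": 0, "wy": 0, "wz": 0},
    {"dx": -0.53, "dy": 0, "dz": -0.53, "wx": 0, "wy": 0, "wz": 0}
  ]
}}

```text
time_s: 23.55
eef_pos: [524.6, -1.0, 249.3]
ee_rot: [0.001, -0.035, 0.999, -0.003]
force: [3.7, -11.2, -8.8]
grip_width: 0.341
grip_force: 35.1
```

{"op": "step_arm", "data": {
  "increments": [
    {"dx": -0.58, "dy": 0, "dz": -0.48, "wx": 0, "wy": 0, "wz": 0},
    {"dx": -0.62, "dy": 0, "dz": -0.42, "wx": 0, "wy": 0, "wz": 0},
    {"dx": -0.65, "dy": 0, "dz": -0.37, "wx": 0, "wy": 0, "wz": 0},
    {"dx": 0, "dy": 0, "dz": 0, "wx": 0, "wy": 0, "wz": 0}
  ]
}}

```text
time_s: 23.95
eef_pos: [571.6, 2.0, 281.5]
ee_rot: [0.002, -0.035, 0.999, -0.003]
force: [1.1, -9.7, 0.7]
grip_width: 0.34
grip_force: 37.7
```

Run:
```python
from h import *
stat(); find('side',['lid_tab','bottle']); find('top',['lid_tab'])
```

```text
23.95 [571.6   2.  281.5] 
 [[-0.998 -0.069  0.005]
 [-0.069  0.998 -0.007]
 [-0.004 -0.007 -1.   ]] 
 [-0.2   0.4   1.31 -0.01  1.42 -1.84] [ 1.1 -9.7  0.7] 0.3397414985878188 37.719000577926636
side lid_tab 0.82 [572.  -2. 267.]
side bottle 0.94 [ 480. -307.    2.]
side bottle 0.9 [793. 109.  15.]
side bottle 0.77 [732. -61.  17.]
```

{"op": "step_arm", "data": {
  "increments": [
    {"dx": -0.69, "dy": 0, "dz": -0.31, "wx": 0, "wy": 0, "wz": 0},
    {"dx": -0.71, "dy": 0, "dz": -0.24, "wx": 0, "wy": 0, "wz": 0},
    {"dx": -0.73, "dy": 0, "dz": -0.18, "wx": 0, "wy": 0, "wz": 0},
    {"dx": -0.74, "dy": 0, "dz": -0.11, "wx": 0, "wy": 0, "wz": 0},
    {"dx": -0.75, "dy": 0, "dz": -0.04, "wx": 0, "wy": 0, "wz": 0}
  ]
}}

```text
time_s: 24.7
eef_pos: [661.0, 7.9, 303.8]
ee_rot: [0.001, -0.034, 0.999, -0.004]
force: [-1.6, -12.3, 0.7]
grip_width: 0.341
grip_force: 37.1
```

{"op": "step_arm", "data": {
  "increments": [
    {"dx": -0.75, "dy": 0, "dz": 0.02, "wx": 0, "wy": 0, "wz": 0},
    {"dx": 0, "dy": 0, "dz": 0, "wx": 0, "wy": 0, "wz": 0},
    {"dx": 0, "dy": 0, "dz": 0, "wx": 0, "wy": 0, "wz": 0}
  ]
}}

```text
time_s: 25.0
eef_pos: [680.0, 9.1, 303.2]
ee_rot: [0.003, -0.034, 0.999, -0.003]
force: [2.2, -10.9, 1.1]
grip_width: 0.341
grip_force: 36.7
```

Run:
```python
from h import *
stat(); c=find('side',['lid_tab','lid_hinge','bottle'])
```

```text
25.0 [680.    9.1 303.2] 
 [[-0.998 -0.068  0.005]
 [-0.068  0.998 -0.007]
 [-0.005 -0.007 -1.   ]] 
 [-0.16  0.66  0.85 -0.01  1.63 -1.8 ] [  2.2 -10.9   1.1] 0.3405354451788357 36.69658899307251
side lid_tab 0.55 [671.   6. 292.]
side lid_hinge 0.75 [666.   6.  84.]
side bottle 0.97 [794. 109.  12.]
side bottle 0.66 [ 481. -311.    5.]
side bottle 0.52 [ 478. -309.    1.]
```

{"op": "step_arm", "data": {
  "increments": [
    {"dx": 0, "dy": 0, "dz": 0, "wx": 0, "wy": 0, "wz": 0},
    {"dx": 0, "dy": 0, "dz": 0, "wx": 0, "wy": 0, "wz": 0},
    {"dx": 0, "dy": 0, "dz": 0, "wx": 0, "wy": 0, "wz": 0},
    {"dx": 0, "dy": 0, "dz": 0, "wx": 0, "wy": 0, "wz": 0},
    {"dx": 0, "dy": 0, "dz": 0, "wx": 0, "wy": 0, "wz": 0}
  ],
  "fingers": 85
}}

```text
time_s: 25.7
eef_pos: [679.3, 11.8, 303.5]
ee_rot: [0.002, -0.035, 0.999, -0.002]
force: [0.3, 0.7, -0.2]
grip_width: 0.993
grip_force: 0.0
```

{"op": "step_arm", "data": {
  "increments": [
    {"dx": 0, "dy": 0, "dz": -0.6, "wx": 0, "wy": 0, "wz": 0},
    {"dx": 0, "dy": 0, "dz": -0.8, "wx": 0, "wy": 0, "wz": 0},
    {"dx": 0, "dy": 0, "dz": -0.8, "wx": 0, "wy": 0, "wz": 0},
    {"dx": 0, "dy": 0, "dz": -0.8, "wx": 0, "wy": 0, "wz": 0},
    {"dx": 0, "dy": 0, "dz": 0, "wx": 0, "wy": 0, "wz": 0}
  ]
}}

```text
time_s: 26.2
eef_pos: [679.3, 11.9, 381.2]
ee_rot: [0.005, -0.035, 0.999, -0.002]
force: [-0.9, 0.7, 0.0]
grip_width: 0.994
grip_force: 0.0
```

{"op": "step_arm", "data": {
  "increments": [
    {"dx": 0, "dy": 0, "dz": 0, "wx": 0, "wy": 0, "wz": 0},
    {"dx": 0, "dy": 0, "dz": 0, "wx": 0, "wy": 0, "wz": 0}
  ]
}}

```text
time_s: 26.4
eef_pos: [678.9, 11.8, 376.9]
ee_rot: [0.001, -0.035, 0.999, -0.001]
force: [0.3, -0.3, -1.0]
grip_width: 0.994
grip_force: 0.0
```

Run:
```python
from h import *
stat(); c=find('side',['lid_tab','lid_hinge','bottle'])
cv2.imwrite('pics/s9.png',c['frame'])
```

```text
26.4 [678.9  11.8 376.9] 
 [[-0.998 -0.07   0.002]
 [-0.07   0.998 -0.003]
 [-0.002 -0.003 -1.   ]] 
 [-0.15  0.67  0.64 -0.    1.82 -1.8 ] [ 0.3 -0.3 -1. ] 0.9944381855962727 0.0
side lid_tab 0.62 [673.   7. 290.]
side lid_hinge 0.86 [665.   9.  85.]
side lid_hinge 0.17 [ 738. -286.    2.]
side bottle 0.94 [ 480. -311.    2.]
```

View pics/s9.png

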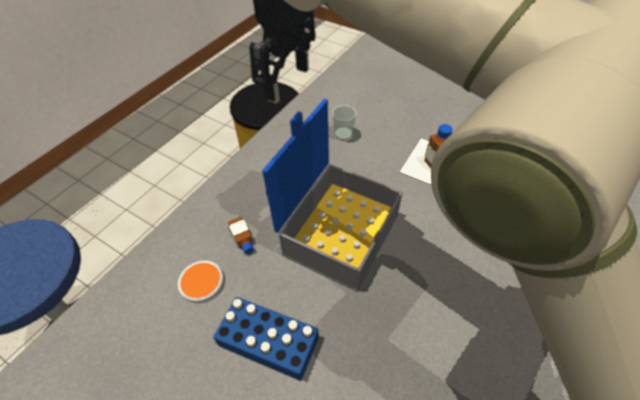

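The lid stands upright (tab at 297,122), the gripper is clear above it, and the bottle is upright on the pad (cap at 445,131). The rack, beaker and dish are where they were. Handing in.

```bash
python3 -c "
from rig import finish_job; print(finish_job())"
```

```text
the job is handed in; nothing more can be done
None
```

The job is handed in: the bottle stands upright on the pad, the lid is open at about 1.6 rad, and the rack, beaker and dish look unmoved; hand-in gave no verdict.

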